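Clip the ring gauge onto the tally board

ROBOT

A 6-joint arm with a two-finger parallel gripper is mounted at the origin on the work surface. World frame = base frame: x ahead of the robot, y to its left, z up, the work surface at z = 0. Lengths are in mm, angles in rad, forces in N, time in s.
With the tool pointing down it reaches from about 275 to 1000 mm from the base axis. Payload 8.4 kg.
Tool frame: the origin (TCP) lies between the finger pads; the fingertips stand r.tips_ahead ahead of it and the grasp point (between the pads) lies 6 mm ahead of it (r.tips_ahead is the distance from the TCP to the fingertips, in mm); z points along the fingers, y is the line along which they close (so a half turn about z gives the same grasp; the last joint's range is limited). The gripper opens to 85 mm and grips with 20 to 120 N. Pads are 22 mm wide; open, the fingers measure 114 mm over their backs; the gripper's body (76 mm by 85 mm) begins 54 mm behind the grasp point. The pads swing forward as they close: fully open they stand 13 mm farther back than shut.
Start: joints at [-1.207, 0.353, 1.633, -0, 1.155, -0.002], TCP at [223.559, -583.652, 256.281] pointing down, gripper open.
Joint ranges: [-2.63, 2.63], [-0.92, 2.1], [0.06, 2.66], [-1.3, 4.44], [0, 2.69], [-3.02, 3.02]. Speed limits (rad/s): [2.22, 2.22, 2.79, 3.14, 3.14, 3.14].

INTERFACE

Orientations are given as [roll, pitch, yaw] about the fixed x, y, z axes, in that order (R = Rz(yaw) Ry(pitch) Rx(roll)).
In Python, from rig import r gives the robot as it stands.
- The arm moves only by the tool carry_out, never from a script. Its arguments are lists of equal length, an entry for each row: "delta_pos": the shift along the tool's x, y, z in m, a list of three; "rot": the turn, a rotation vector about the tool's x, y, z in degrees, a list of three. A call has 1 to 8 rows; each row is the pose to reach, as a shift and turn from the pose commanded when the call began, along the tool's axes at that moment; what a row does not reach only later rows make up. A row lasts 1/8 s, in which the tool goes at most 62.5 mm and 10.7 degrees, less where a joint would pass 70% of its speed; a pose out of reach is approached as far as the arm can. A call with a gripper value outside its range is refused whole. "claw" is the finger opening in m, from 0 to 0.0854, set as the call begins (left out, the last holds). The fingers move at their own pace and stop on an object; "grip_force" is the grip in N (left out, the last holds). Time passes only in rows, so rows that repeat a pose let the fingers close. It gives the time, the measured TCP pose, the force, the opening and the grip force at its end, in the units of the state.
- r.sense(): the state, without advancing time (a new reading comes with each control period).
- r.grab_frame(name): name is "scene" or "top"; returns the picture (480x640x3 uint8, blue, green, red); there is no depth.
- r.camera_info(name): a dict with "fx", "fy", "cx", "cy" (pixels), "distortion" ([k1, k2, p1, p2, k3] as OpenCV has them; the pictures are not rectified), "pose" (4x4, takes a point from camera to world coordinates). Camera axes: x right, y down, z forward; pixel columns grow to the right and rows downward; lengths in mm; the calibration is good to about 2 mm. A picture is of the moment at which its call begins. camera_info takes no time and is no camera call.
- r.sign_off(): hands the job in; it is judged then, once.
Trained networks look in the newest picture that a camera, given by its name, has taken for a name from the list of things; names that differ only in an ending like _2 or _b are one class to them, and where a whole thing is asked for, a point or a joint stands for the part that bears it (a point fixed in the world has none). Each returns a list of dicts, best first, with "p" (0 to 1); they miss things now and then, are a little off and sometimes report something else, mostly with a low value. They report only what shows in the picture. A call takes as long as a camera call.
- r.recognise(thing, camera): "box" ([left, top, right, bottom] in pixels, round what is visible of it).
- r.cut_out(thing, camera): "mask" (480x640 bool, what is visible of it) and "box" ([left, top, right, bottom] in pixels, round what is visible of it).
The state is a dict: "clock": time; "qpos": joint angles; "qvel": joint speeds; "joint_efforts": joint torques, N m; "eef_pos": TCP position; "tcp_rot": TCP orientation; "contact_force": force on the tool from outside, world axes, zero at the start; "wrist_torque": the same for the moment, N m; "opening": opening from 0.0 (shut) to 1.0 (fully open); "grasp_force": force on a finger pad.
Only numpy, scipy, OpenCV 4.12 (cv2) and the standard library are available. Lean on these libraries where they do the work, as an engineer would, in place of code of your own. Each camera call takes 0.05 s, during which the arm holds its last target. There are 200 camera calls.

TASK

Clip the cigar ring gauge to the tally board: press the spring clip's thumb tab down with one fingertip so that its jaw lifts and, keeping it down, push the gauge under the jaw with the other fingertip until its long edge rests against both stops. Then let the tab come up so that the clip holds the gauge there. Only push the gauge, never pick it up, and leave the pencil, the jar and the half-moon blade where they are.

Things in the scene. Friction and masses are not known exactly. Their poses are not given: they have to be found in the camera images.
- tally_board: Flat plywood board, paper glued on top, 220 mm long (its x), 160 mm wide (its y), 12 mm thick, stuck down to the table and immovable. Origin: centre of its underside, on the table, so its top is at z = 12 mm. +x points along the board to the end that carries the steel spring clip.
- stop_left (a point): Foot, on the board's top, of the face of one of two fixed steel stops under the clip, at board x = 97, y = 25 mm. The stop is 14 mm wide, 7 mm tall; its face looks to -x. The gauge is home with its long front edge on both stops, its centre then at board x = 83 mm. Axes as the board's.
- stop_right (a point): The same point of the other stop, at board x = 97, y = -25 mm.
- hinge (a point): Middle of the clip's hinge pin, at board x = 105 mm, 12 mm above the board's top; the pin lies along board y between two lugs at y = +-40 mm (3 mm thick, 16 mm tall). The board ends 5 mm beyond it. Axes as the board's.
- clip (a joint): Hinge angle of the spring clip (it shuts by itself), rad. 0: jaw shut on the bare board; 0.5: tab fully pressed (hard stop), jaw lip 10.7 mm above the board; about 0.29: jaw resting on the gauge; the gauge goes under from 0.33. pressing the middle of the tab takes about 2 N to start, 4 N fully down, more nearer the hinge. Pushing the gauge against the shut jaw cannot open it.
- tab_middle (a point): Middle of the top face of the clip's thumb tab, a steel plate 40 mm wide (board y), 28 mm long, sticking out past the board's end. Up, it slopes upward away from the board; this point is at z = 26 mm, 24 mm beyond the hinge. Pressed, it is level, top face at z = 14 mm, from 8 to 38 mm beyond the hinge; the sheet between hinge and tab rises to z = 24 mm. Axes are the clip's and tilt.
- jaw_lip (a point): Lowest point, in the middle, of the clip's jaw lip, a rolled steel edge 70 mm wide (board y), 5 mm thick. Shut, it touches the board at board x = 85 mm (front face at 82.5 mm); fully open it is 10.7 mm above the board, its front face at x = 80.5 mm. With the tab 1 or 2 mm above its lowest the gauge still passes. Axes are the clip's and tilt.
- ring_gauge: Loose flat brass ring gauge with a row of four round through-holes of 13 to 18 mm, 28 mm wide (its x), 110 mm long (its y), 6 mm thick, about 0.11 kg. It lies flat on the board in front of the shut jaw, its long side roughly along the jaw. Origin: centre of its underside, z = 12 mm on the board; +x is the side towards the clip.
- pencil: Bystander: flat carpenter's pencil, 130 by 13 by 8 mm, lying across the board's other end. Origin: near its middle, underside; x along it.
- gum_jar: Bystander: closed glass jar, 56 mm across, 60 mm tall, standing on the table beside the board (+y side). Origin: centre of its underside.
- blade: Bystander: half-moon steel blade, about 150 by 52 by 4 mm, lying flat on the table beside the board (-y side). Origin: near its middle, on the table.

How it is judged (in metres and radians):
On the way, in this order (a step that is already met when the one before it is completed fails the run):
1. a fingertip holds the tab down and the jaw open while the gauge is still outside it (value of joint clip above 0.33 rad and contact force between the fingers and clip above 0.5 N and x of ring_gauge in the frame of tally_board below 0.07 m), for 0.1 s.
2. the gauge is pushed home against the stops with the tab still held down by a fingertip (x of ring_gauge in the frame of tally_board between 0.08 and 0.087 m and value of joint clip above 0.33 rad and contact force between the fingers and clip above 0.5 N and angle between the y axis of ring_gauge and the y axis of tally_board, either way round below 0.07 rad), for 0.1 s.
At the end, for the whole second after the job is handed in: The gauge lies flat on the board with its centre 80 to 87 mm along the board's x (home is 83), within 30 mm of the middle across, square within 0.07 rad, at rest; the clip has come up and its jaw rests on the gauge (joint 0.22 to 0.35, over 1 N) (x of ring_gauge in the frame of tally_board between 0.08 and 0.087 m and y of ring_gauge in the frame of tally_board between -0.03 and 0.03 m and angle between the y axis of ring_gauge and the y axis of tally_board, either way round below 0.07 rad and angle between ring_gauge's own z axis and vertical below 0.06 rad and z of ring_gauge in the frame of tally_board below 0.0145 m and value of joint clip between 0.22 and 0.35 rad and contact force between clip and ring_gauge above 1 N and linear speed of ring_gauge below 0.01 m/s); the robot touches nothing.
It fails at once if the gauge is lifted or tipped up (z of ring_gauge in the frame of tally_board above 0.02 m or angle between ring_gauge's own z axis and vertical above 0.2 rad).
It fails at once if the pencil, the jar or the blade is moved by more than 20 mm (distance of any of pencil, gum_jar, blade from where it was at the start of the episode above 0.02 m).
It also fails if it takes over 48 s, if anything falls off the work surface, if the arm or the gripper's body presses on something with over 40 N, if the wrist force passes 120 N, or if a joint passes its speed limit or range.

## Working session

There is one attempt and no reset: what is moved stays moved. The work goes in short steps, Python scripts to look and compute and a tool call to move; the robot and the scene stay as the last step left them, time stands still between calls to the robot, and variables do not carry over. Pictures are saved under pics/ and viewed, at most 10 in all, crops included, and the job is handed in when it is done.

Besides the shell and the picture viewer there is one more tool, called after "Call:" in YAML: its name, and indented under it one key for each argument. carry_out: Moves the arm, as the interface text tells. Its arguments: {"type":"object","properties":{"delta_pos":{"type":"array","items":{"type":"array","items":{"type":"number"}}},"rot":{"type":"array","items":{"type":"array","items":{"type":"number"}}},"claw":{"type":"number"},"grip_force":{"type":"number"}},"required":["delta_pos","rot"]}

```bash
mkdir -p pics; cat > h.py <<'E'
import numpy as np, cv2
from rig import r
def uv2w(name,uv,z):
    c=r.camera_info(name);K=np.array([[c['fx'],0,c['cx']],[0,c['fy'],c['cy']],[0,0,1.]])
    p=cv2.undistortPoints(np.array(uv,float).reshape(-1,1,2),K,np.array(c['distortion'],float)).reshape(-1,2)
    T=np.array(c['pose']);d=np.c_[p,np.ones(len(p))]@T[:3,:3].T;o=T[:3,3]
    return o+d*((z-o[2])/d[:,2])[:,None]
def w2uv(name,P):
    c=r.camera_info(name);K=np.array([[c['fx'],0,c['cx']],[0,c['fy'],c['cy']],[0,0,1.]])
    T=np.linalg.inv(np.array(c['pose']))
    return cv2.projectPoints(np.array(P,float).reshape(-1,1,3),cv2.Rodrigues(T[:3,:3])[0],T[:3,3],K,np.array(c['distortion'],float))[0].reshape(-1,2)
E
python3 - <<'E'
from h import *
print(r.sense(), r.tips_ahead)
for n in('top','scene'):
    f=r.grab_frame(n);cv2.imwrite(f'pics/{n}1.png',f);print(n,np.round(r.camera_info(n)['pose'],2).tolist())
for t,z in (('tally_board',12),('ring_gauge',18),('jaw_lip',15),('tab_middle',26),('pencil',8)):
    for m in r.cut_out(t,'top')[:1]:
        c=max(cv2.findContours(m['mask'].astype('uint8'),0,2)[0],key=cv2.contourArea)
        b=cv2.boxPoints(cv2.minAreaRect(c));print(t,m['p'],m['box'],np.round(b).tolist(),np.round(uv2w('top',b,z)[:,:2]).tolist())
E
```

```text
{'clock': 0.0, 'qpos': array([-1.20739750e+00,  3.53671055e-01,  1.63414861e+00,  4.22036632e-06,
        1.15519055e+00, -2.41661313e-03]), 'qvel': array([ 0.00082159,  0.00020725, -0.00024904, -0.00024144,  0.00032455,
       -0.00095152]), 'joint_efforts': array([ 4.22282437e-04, -6.05250049e+01, -3.42066979e+01, -7.34922719e-05,
        9.25684551e-03,  4.73123620e-06]), 'eef_pos': array([ 223.40166333, -583.23014581,  255.54115504]), 'tcp_rot': array([-3.14017510e+00, -7.28436398e-06,  3.65813730e-01]), 'contact_force': array([-0.26101875,  0.18837767, -0.36664146]), 'wrist_torque': array([-0.00798794, -0.0593009 , -0.00795331]), 'grasp_force': 0.0, 'opening': 1.0007797710713477} 25.0
top [[-0.08, -0.97, 0.23, 375.43], [-1.0, 0.08, -0.02, 54.22], [-0.0, -0.23, -0.97, 707.59], [0.0, 0.0, 0.0, 1.0]]
scene [[0.76, 0.49, -0.42, 895.66], [0.65, -0.57, 0.51, -403.68], [0.01, -0.66, -0.75, 692.16], [0.0, 0.0, 0.0, 1.0]]
tally_board 0.73 [232.8, 216.1, 381.3, 394.4] [[213.0, 249.0], [303.0, 199.0], [382.0, 344.0], [292.0, 393.0]] [[544.0, 221.0], [616.0, 68.0], [371.0, -36.0], [309.0, 108.0]]
ring_gauge 0.79 [264.7, 260.0, 329.5, 301.9] [[261.0, 284.0], [325.0, 257.0], [332.0, 274.0], [268.0, 302.0]] [[479.0, 145.0], [514.0, 41.0], [485.0, 31.0], [450.0, 135.0]]
jaw_lip 0.73 [252.2, 217.4, 297.5, 268.7] [[239.0, 233.0], [279.0, 213.0], [297.0, 249.0], [258.0, 269.0]] [[566.0, 176.0], [594.0, 109.0], [531.0, 84.0], [504.0, 149.0]]
tab_middle 0.57 [250.0, 216.6, 297.1, 267.2] [[240.0, 233.0], [280.0, 213.0], [298.0, 250.0], [258.0, 269.0]] [[563.0, 173.0], [590.0, 108.0], [528.0, 82.0], [501.0, 147.0]]
pencil 0.56 [290.9, 323.6, 367.2, 365.1] [[289.0, 362.0], [368.0, 323.0], [373.0, 332.0], [293.0, 371.0]] [[356.0, 109.0], [405.0, -19.0], [390.0, -24.0], [342.0, 104.0]]
```

```bash
python3 - <<'E'
import cv2
f=cv2.imread('pics/top1.png')[190:410,180:440];cv2.imwrite('pics/t1c.png',cv2.resize(f,None,fx=2.7,fy=2.7,interpolation=2))
E
```

```text
(no output)
```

View pics/t1c.png

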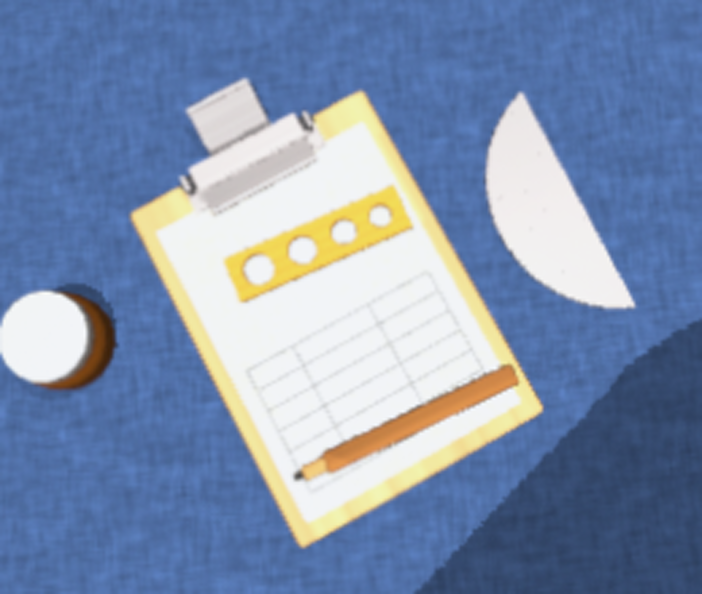

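View pics/scene1.png

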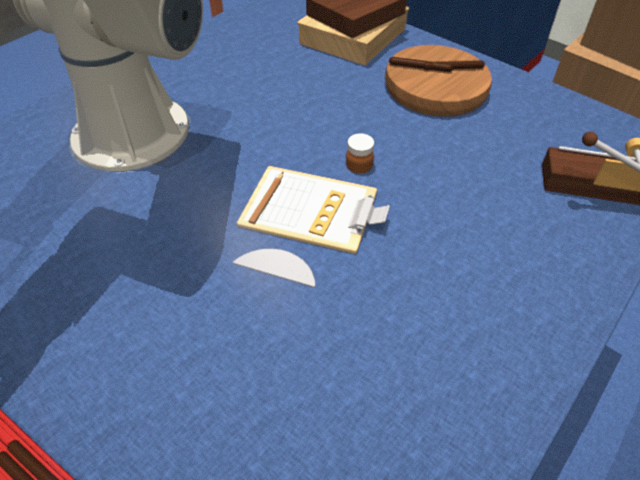

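The views show the board with the clip at its far end (crop 250,150), tab at (227,110), the gauge at (319,244) in front of the jaw, the pencil at (410,420), and the jar and blade on either side. Next I fit the board and gauge poses.

```bash
cat >> h.py <<'E'
def fit(W,M):
    # rigid 2D fit of model M to world W
    mc,wc=M.mean(0),W.mean(0);H=(M-mc).T@(W-wc);th=np.arctan2(H[0,1]-H[1,0],H[0,0]+H[1,1])
    R=np.array([[np.cos(th),-np.sin(th)],[np.sin(th),np.cos(th)]]);return th,wc-R@mc,np.abs(W-(M@R.T+wc-R@mc)).max()
def rect(l,w): return np.array([[l/2,w/2],[l/2,-w/2],[-l/2,-w/2],[-l/2,w/2]])
E
python3 - <<'E'
from h import *
crop=lambda a:np.array(a,float)/2.7+[180,190]-.3
B=uv2w('top',crop([[131,214],[362,92],[542,410],[304,547]]),12)[:,:2]
th,t,e=fit(B,rect(220,160));print('board',th,t,e)
G=uv2w('top',crop([[224,259],[395,187],[412,228],[241,301]]),18)[:,:2]
g,tg,e=fit(G,rect(28,110));print('gauge',g,tg,e)
R=np.array([[np.cos(th),-np.sin(th)],[np.sin(th),np.cos(th)]])
print('gauge in board',(tg-t)@R,g-th)
T=uv2w('top',crop([[188,110],[246,79],[268,120]]),26)[:,:2];print('tab in board',(T-t)@R)
L=uv2w('top',crop([[187,183],[307,122]]),28)[:,:2];print('lugs',(L-t)@R)
for x,y in((60,0),(83,0),(129,0)):print(x,t+R@[x,y])
E
```

```text
board 0.4223522907582684 [441.34829045  80.93177742] 2.873932413960688
gauge 0.32250240918294765 [480.72720659  86.44289046] 1.2402511282429387
gauge in board [ 38.17762701 -11.11486387] -0.09984988157532076
tab in board [[144.96134333  19.21178971]
 [145.20354394 -19.8693479 ]
 [116.37698102 -19.66455559]]
lugs [[105.17054179  39.56371094]
 [103.56383171 -39.20411377]]
60 [496.07592508 105.52620784]
83 [517.05485169 114.95407284]
129 [559.01270491 133.80980282]
```

```bash
cat >> h.py <<'E'
from scipy.spatial.transform import Rotation as Ro
TH=0.4224; T0=np.array([441.35,80.93]); RB=np.array([[np.cos(TH),-np.sin(TH)],[np.sin(TH),np.cos(TH)]])
def board(): s=r.sense(); return np.r_[(s['eef_pos'][:2]-T0)@RB,s['eef_pos'][2]]
def goal(bx,by,z,yaw):
    s=r.sense();R0=Ro.from_euler('xyz',s['tcp_rot']);P=np.r_[T0+RB@[bx,by],z]
    d=R0.inv().apply(P-s['eef_pos'])/1000;rv=(R0.inv()*Ro.from_euler('xyz',[np.pi,0,yaw])).as_rotvec(degrees=True)
    print('goal m',np.round(d,4),'deg',np.round(rv,2))
def st():
    s=r.sense();print('t',s['clock'],'board',np.round(board(),1),'rot',np.round(s['tcp_rot'],4),'F',np.round(s['contact_force'],1),'op',round(s['opening'],3),'tips',r.tips_ahead,'q',np.round(s['qpos'],2))
E
python3 -c "
from h import *
goal(-2,-11,120,TH)"
```

```text
goal m [ 0.4397 -0.5315  0.1363] deg [-0.02 -0.   -3.25]
```

Call:
carry_out:
  delta_pos:
    - [0.44, -0.5315, 0.136]
    - [0.44, -0.5315, 0.136]
    - [0.44, -0.5315, 0.136]
    - [0.44, -0.5315, 0.136]
    - [0.44, -0.5315, 0.136]
    - [0.44, -0.5315, 0.136]
    - [0.44, -0.5315, 0.136]
    - [0.44, -0.5315, 0.136]
  rot:
    - [0, 0, -3.2]
    - [0, 0, -3.2]
    - [0, 0, -3.2]
    - [0, 0, -3.2]
    - [0, 0, -3.2]
    - [0, 0, -3.2]
    - [0, 0, -3.2]
    - [0, 0, -3.2]
  claw: 0.06

```text
clock: 1.35
eef_pos: [381.2, -117.2, 159.7]
tcp_rot: [3.141, -0.001, 0.421]
contact_force: [0.1, -1.2, -0.2]
opening: 0.698
grasp_force: 0.0
```

```bash
python3 -c "
from h import *
st();goal(-2,-11,120,TH)"
```

```text
t 1.35 board [-136.1 -156.   159.7] rot [ 3.1406e+00 -1.1000e-03  4.2120e-01] F [ 0.1 -1.2 -0.2] op 0.698 tips 25.0 q [-0.3   0.13  2.19 -0.    0.82  0.85]
goal m [ 0.1339 -0.1452  0.0397] deg [ 0.06 -0.07 -0.07]
```

Call:
carry_out:
  delta_pos:
    - [0.134, -0.145, 0.04]
    - [0.134, -0.145, 0.04]
    - [0.134, -0.145, 0.04]
    - [0.134, -0.145, 0.04]
    - [0.134, -0.145, 0.04]
    - [0.134, -0.145, 0.04]
  rot:
    - [0, 0, 0]
    - [0, 0, 0]
    - [0, 0, 0]
    - [0, 0, 0]
    - [0, 0, 0]
    - [0, 0, 0]

```text
clock: 2.1
eef_pos: [443.0, 67.1, 119.8]
tcp_rot: [3.141, 0.0, 0.421]
contact_force: [-0.3, 0.3, 0.2]
opening: 0.706
grasp_force: 0.0
```

```bash
python3 -c "
from h import *
st();goal(-2,-11,45,TH)
f=r.grab_frame('scene');cv2.imwrite('pics/s2.png',cv2.resize(f[100:300,200:460],None,fx=2.7,fy=2.7))"
```

```text
t 2.1 board [ -4.2 -13.2 119.8] rot [3.1415e+00 4.0000e-04 4.2080e-01] F [-0.3  0.3  0.2] op 0.706 tips 25.0 q [ 0.15  0.28  2.12 -0.    0.75  1.3 ]
goal m [ 0.0022 -0.0023  0.0748] deg [ 0.01  0.02 -0.09]
```

View pics/s2.png

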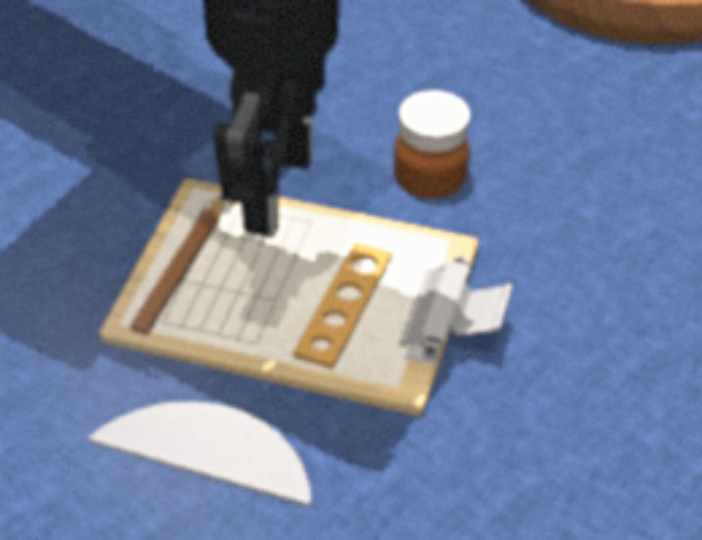

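The picture shows the fingertips (crop 258,230) over the board between pencil and gauge, with everything undisturbed. I'll go down until a tip touches the board.

Call:
carry_out:
  delta_pos:
    - [0.002, -0.002, 0.06]
    - [0.002, -0.002, 0.077]
    - [0.002, -0.002, 0.077]
    - [0.002, -0.002, 0.077]
  rot:
    - [0, 0, 0]
    - [0, 0, 0]
    - [0, 0, 0]
    - [0, 0, 0]

```text
clock: 2.65
eef_pos: [445.0, 70.3, 43.5]
tcp_rot: [3.141, -0.001, 0.42]
contact_force: [0.1, -0.5, -0.0]
opening: 0.703
grasp_force: 0.0
```

Call:
carry_out:
  delta_pos:
    - [0, 0, 0.001]
    - [0, 0, 0.002]
    - [0, 0, 0.003]
    - [0, 0, 0.003]
  rot:
    - [0, 0, 0]
    - [0, 0, 0]
    - [0, 0, 0]
    - [0, 0, 0]

```text
clock: 3.15
eef_pos: [444.4, 71.0, 39.6]
tcp_rot: [3.142, -0.0, 0.422]
contact_force: [0.7, 0.5, 0.3]
opening: 0.701
grasp_force: 0.0
```

```bash
python3 -c "
from h import *
st()"
```

```text
t 3.15 board [ -1.2 -10.3  39.6] rot [ 3.1416e+00 -1.0000e-04  4.2180e-01] F [0.7 0.5 0.3] op 0.701 tips 25.0 q [0.16 0.44 2.15 0.   0.55 1.3 ]
```

Call:
carry_out:
  delta_pos:
    - [0, 0, 0.001]
    - [0, 0, 0.002]
    - [0, 0, 0.002]
  rot:
    - [0, 0, 0]
    - [0, 0, 0]
    - [0, 0, 0]

```text
clock: 3.52
eef_pos: [444.4, 70.9, 37.5]
tcp_rot: [-3.142, 0.0, 0.422]
contact_force: [0.2, 0.5, 0.2]
opening: 0.703
grasp_force: 0.0
```

Call:
carry_out:
  delta_pos:
    - [0, 0, 0.001]
    - [0, 0, 0.001]
  rot:
    - [0, 0, 0]
    - [0, 0, 0]

```text
clock: 3.78
eef_pos: [444.4, 70.9, 36.5]
tcp_rot: [-3.142, 0.0, 0.422]
contact_force: [0.0, -0.5, 0.5]
opening: 0.702
grasp_force: 0.0
```

Call:
carry_out:
  delta_pos:
    - [0, 0, 0.001]
    - [0, 0, 0.001]
  rot:
    - [0, 0, 0]
    - [0, 0, 0]

```text
clock: 4.03
eef_pos: [444.4, 70.9, 35.5]
tcp_rot: [-3.142, 0.0, 0.422]
contact_force: [-0.5, 0.1, -0.5]
opening: 0.702
grasp_force: 0.0
```

Call:
carry_out:
  delta_pos:
    - [0, 0, 0.001]
    - [0, 0, 0.002]
    - [0, 0, 0.002]
  rot:
    - [0, 0, 0]
    - [0, 0, 0]
    - [0, 0, 0]

```text
clock: 4.4
eef_pos: [444.4, 70.9, 33.5]
tcp_rot: [-3.142, 0.0, 0.422]
contact_force: [-0.5, 0.1, -0.2]
opening: 0.697
grasp_force: 0.0
```

Call:
carry_out:
  delta_pos:
    - [0, 0, 0.001]
    - [0, 0, 0.001]
  rot:
    - [0, 0, 0]
    - [0, 0, 0]

```text
clock: 4.65
eef_pos: [444.4, 70.9, 32.5]
tcp_rot: [-3.142, 0.0, 0.422]
contact_force: [-0.2, -0.6, -0.2]
opening: 0.703
grasp_force: 0.0
```

Call:
carry_out:
  delta_pos:
    - [0, 0, 0.001]
    - [0, 0, 0.001]
  rot:
    - [0, 0, 0]
    - [0, 0, 0]

```text
clock: 4.9
eef_pos: [444.5, 70.9, 31.9]
tcp_rot: [3.142, -0.0, 0.422]
contact_force: [-1.5, -0.4, 8.3]
opening: 0.705
grasp_force: 3.9
```

Call:
carry_out:
  delta_pos:
    - [0, 0, 0.001]
    - [0, 0, 0.001]
  rot:
    - [0, 0, 0]
    - [0, 0, 0]

```text
clock: 5.15
eef_pos: [444.5, 70.9, 31.8]
tcp_rot: [3.142, -0.0, 0.422]
contact_force: [-5.9, -2.0, 27.2]
opening: 0.704
grasp_force: 13.4
```

Call:
carry_out:
  delta_pos:
    - [0, 0, -0.003]
    - [0.008, 0, -0.003]
    - [0.015, 0, -0.003]
    - [0.021, 0, -0.003]
    - [0.026, 0, -0.003]
    - [0.03, 0, -0.003]
    - [0.033, 0, -0.003]
    - [0.035, 0, -0.003]
  rot:
    - [0, 0, 0]
    - [0, 0, 0]
    - [0, 0, 0]
    - [0, 0, 0]
    - [0, 0, 0]
    - [0, 0, 0]
    - [0, 0, 0]
    - [0, 0, 0]

```text
clock: 6.15
eef_pos: [476.5, 85.3, 33.6]
tcp_rot: [-3.142, -0.0, 0.422]
contact_force: [-0.5, -0.9, -0.5]
opening: 0.705
grasp_force: 0.2
```

```bash
python3 -c "
from h import *
st()
f=r.grab_frame('scene');cv2.imwrite('pics/s3.png',cv2.resize(f[130:280,220:420],None,fx=4,fy=4,interpolation=2))"
```

```text
t 6.15 board [ 33.9 -10.4  33.6] rot [-3.1416 -0.      0.4216] F [-0.5 -0.9 -0.5] op 0.705 tips 25.0 q [0.17 0.48 2.08 0.   0.58 1.32]
```

View pics/s3.png

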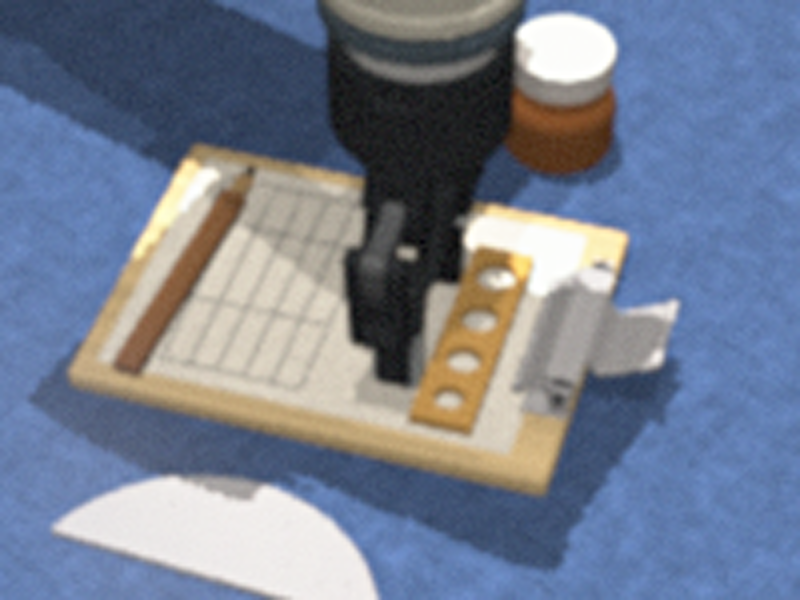

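The gauge now lies parallel to the jaw, just in front of it. I'll back off, rise, turn 90° and measure.

Call:
carry_out:
  delta_pos:
    - [-0.006, 0, 0]
    - [-0.006, 0, -0.03]
    - [0.02, 0, -0.075]
    - [0.04, 0.0, -0.08]
    - [0.05, 0, -0.08]
    - [0.05, 0, -0.08]
    - [0.05, 0, -0.08]
    - [0.05, 0, -0.08]
  rot:
    - [0, 0, 0]
    - [0, 0, -10]
    - [0, 0, -20]
    - [0, 0, -30]
    - [0, 0, -40]
    - [0, 0, -50]
    - [0, 0, -60]
    - [0, 0, -70]
  claw: 0.0854

```text
clock: 7.2
eef_pos: [521.4, 105.5, 113.5]
tcp_rot: [-3.141, 0.0, 1.649]
contact_force: [0.3, 0.2, 0.5]
opening: 0.997
grasp_force: 0.0
```

```bash
python3 - <<'E'
from h import *
st();goal(82,-4,110,TH+np.pi/2)
f=r.grab_frame('top')
cv2.imwrite('pics/t4.png',cv2.resize(f[200:320,220:360],None,fx=5,fy=5,interpolation=2))
for m in r.cut_out('ring_gauge','top')[:1]:
    c=np.vstack(cv2.findContours(m['mask'].astype('uint8'),0,2)[0])
    W=(uv2w('top',c.reshape(-1,2),18)[:,:2]-T0)@RB
    print(m['p'],W.min(0),W.max(0),cv2.minAreaRect(W.astype('float32')))
E
```

```text
t 7.2 board [ 83.1 -10.4 113.5] rot [-3.1412  0.      1.6491] F [0.3 0.2 0.5] op 0.997 tips 25.0 q [0.2  0.4  1.95 0.   0.8  0.12]
goal m [ 0.0057 -0.0032  0.0035] deg [ -0.02  -0.   -19.72]
```

View pics/t4.png

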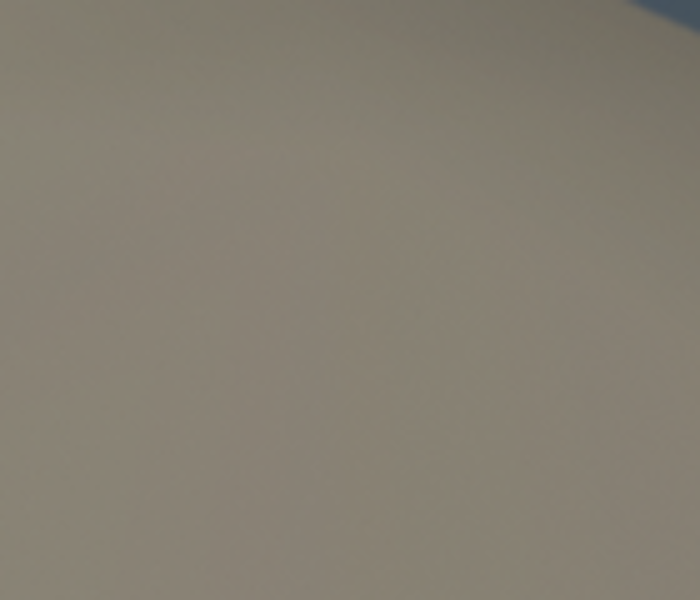

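The arm hides the top view; I'll finish the turn and look from the scene camera.

Call:
carry_out:
  delta_pos:
    - [0.004, -0.001, 0.003]
    - [0.004, -0.001, 0.03]
    - [0.004, -0.001, 0.035]
    - [0.004, -0.001, 0.035]
  rot:
    - [0, 0, -10]
    - [0, 0, -19.7]
    - [0, 0, -19.7]
    - [0, 0, -19.7]

```text
clock: 7.8
eef_pos: [520.4, 109.5, 78.5]
tcp_rot: [-3.141, -0.0, 1.982]
contact_force: [0.6, 0.3, 0.6]
opening: 0.998
grasp_force: 0.0
```

```bash
python3 - <<'E'
from h import *
st();goal(82,-6,30,TH+np.pi/2)
f=r.grab_frame('scene')
cv2.imwrite('pics/s5.png',cv2.resize(f[130:280,220:420],None,fx=4,fy=4,interpolation=2))
for m in r.cut_out('ring_gauge','scene')[:1]:
    c=np.vstack(cv2.findContours(m['mask'].astype('uint8'),0,2)[0])
    W=(uv2w('scene',c.reshape(-1,2),18)[:,:2]-T0)@RB
    print(m['p'],W.min(0),W.max(0),cv2.minAreaRect(W.astype('float32')))
# board corner check of scene calibration
print(np.round((w2uv('scene',[[*(T0+RB@p),12] for p in rect(220,160)])-[220,130])*4))
E
```

```text
t 7.8 board [83.8 -6.4 78.5] rot [-3.1407e+00 -2.0000e-04  1.9817e+00] F [0.6 0.3 0.6] op 0.998 tips 25.0 q [ 0.2   0.45  1.96 -0.    0.73 -0.21]
goal m [ 0.0003 -0.0018  0.0485] deg [-0.05 -0.01 -0.66]
0.84 [ 44.57964838 -68.15760563] [74.47419288 45.53894742] ((59.543426513671875, -11.310821533203125), (29.8879337310791, 113.70037841796875), 0.05676193907856941)
[[627. 230.]
 [543. 482.]
 [ 60. 371.]
 [189. 140.]]
```

View pics/s5.png

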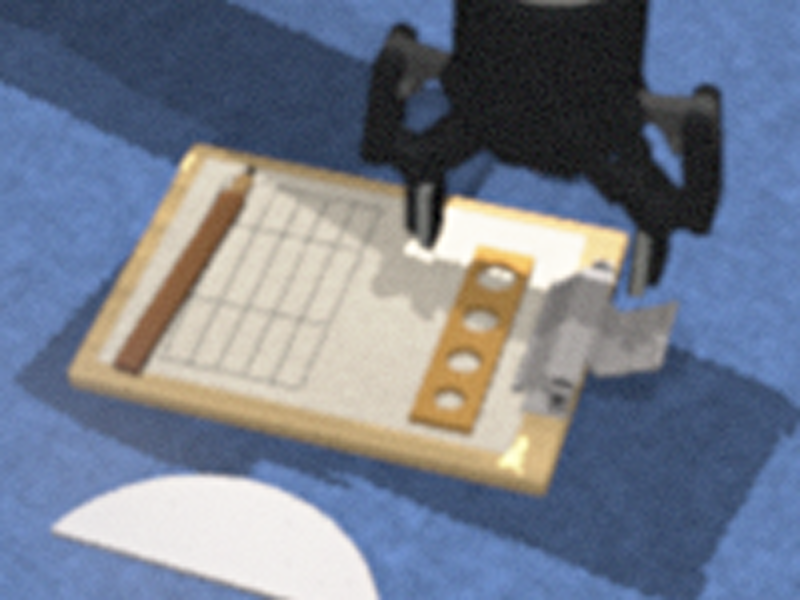

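Measured: gauge at x≈59.5, y≈−11, square. The fingertips (crop 430,245 and 650,290) straddle it, one behind the gauge and one over the tab. Descending onto the tab.

Call:
carry_out:
  delta_pos:
    - [0, -0.002, 0.02]
    - [0, -0.002, 0.034]
    - [0, -0.002, 0.04]
    - [0, -0.002, 0.044]
    - [0, -0.002, 0.047]
    - [0, -0.002, 0.047]
  rot:
    - [0, 0, -0.7]
    - [0, 0, -0.7]
    - [0, 0, -0.7]
    - [0, 0, -0.7]
    - [0, 0, -0.7]
    - [0, 0, -0.7]

```text
clock: 8.65
eef_pos: [518.7, 108.7, 31.6]
tcp_rot: [-3.141, -0.0, 1.999]
contact_force: [-1.8, -1.1, 3.8]
opening: 1.004
grasp_force: 1.7
```

Call:
carry_out:
  delta_pos:
    - [0, 0, 0.001]
    - [0, 0, 0.002]
    - [0, 0, 0.002]
  rot:
    - [0, 0, 0]
    - [0, 0, 0]
    - [0, 0, 0]

```text
clock: 9.02
eef_pos: [518.4, 108.6, 29.5]
tcp_rot: [-3.141, -0.0, 1.999]
contact_force: [-4.2, -2.0, 4.2]
opening: 0.997
grasp_force: 2.5
```

```bash
python3 - <<'E'
from h import *
st()
f=r.grab_frame('scene')
cv2.imwrite('pics/s6.png',cv2.resize(f[150:270,300:420],None,fx=5,fy=5,interpolation=2))
E
```

```text
t 9.025 board [81.7 -6.3 29.5] rot [-3.1407e+00 -1.0000e-04  1.9995e+00] F [-4.2 -2.   4.2] op 0.997 tips 25.0 q [ 0.2   0.53  1.98 -0.    0.62 -0.22]
```

View pics/s6.png

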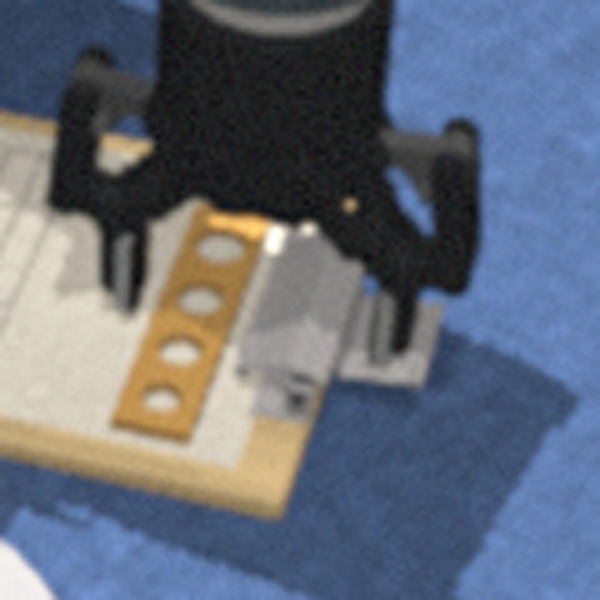

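The finger stands on the tab (crop 395,350) and the gauge is still outside the jaw. I'll press on down to near the stop.

Call:
carry_out:
  delta_pos:
    - [0, 0, 0.001]
    - [0, 0, 0.0015]
    - [0, 0, 0.0015]
  rot:
    - [0, 0, 0]
    - [0, 0, 0]
    - [0, 0, 0]

```text
clock: 9.45
eef_pos: [518.8, 108.8, 28.0]
tcp_rot: [-3.141, -0.0, 1.999]
contact_force: [-5.0, -1.5, 5.5]
opening: 0.999
grasp_force: 2.6
```

Call:
carry_out:
  delta_pos:
    - [0, 0, 0.001]
    - [0, 0, 0.001]
    - [0, 0, 0.001]
  rot:
    - [0, 0, 0]
    - [0, 0, 0]
    - [0, 0, 0]

```text
clock: 9.82
eef_pos: [518.9, 108.8, 27.1]
tcp_rot: [3.142, -0.0, 1.999]
contact_force: [-4.7, -1.4, 4.4]
opening: 0.999
grasp_force: 2.6
```

Call:
carry_out:
  delta_pos:
    - [0, 0, 0.001]
    - [0, 0, 0.001]
  rot:
    - [0, 0, 0]
    - [0, 0, 0]

```text
clock: 10.07
eef_pos: [519.0, 108.8, 26.1]
tcp_rot: [3.141, 0.0, 1.999]
contact_force: [-4.4, -2.3, 6.0]
opening: 1.003
grasp_force: 2.8
```

Call:
carry_out:
  delta_pos:
    - [0, 0, 0.001]
    - [0, 0, 0.001]
  rot:
    - [0, 0, 0]
    - [0, 0, 0]

```text
clock: 10.32
eef_pos: [519.0, 108.8, 25.6]
tcp_rot: [3.141, 0.0, 1.999]
contact_force: [-7.2, -2.5, 12.7]
opening: 0.996
grasp_force: 6.2
```

The hard stop is at TCP z≈25.9 (tip 12 ahead when open). Now I'll close stepwise, holding the tab finger in place by shifting and raising the tool.

Call:
carry_out:
  delta_pos:
    - [0, 0.0015, -0.0025]
    - [0, 0.003, -0.004]
    - [0, 0.003, -0.004]
    - [0, 0.003, -0.004]
  rot:
    - [0, 0, 0]
    - [0, 0, 0]
    - [0, 0, 0]
    - [0, 0, 0]
  claw: 0.0794
  grip_force: 20

```text
clock: 10.82
eef_pos: [522.2, 110.2, 29.1]
tcp_rot: [3.14, 0.0, 1.999]
contact_force: [-0.9, -0.7, 3.1]
opening: 0.932
grasp_force: 1.8
```

```bash
python3 -c "
from h import *
st()"
```

```text
t 10.825 board [85.7 -6.5 29.1] rot [3.1405e+00 2.0000e-04 1.9993e+00] F [-0.9 -0.7  3.1] op 0.932 tips 25.0 q [ 0.21  0.54  1.98  0.    0.62 -0.22]
```

Call:
carry_out:
  delta_pos:
    - [0, 0.0015, -0.0008]
    - [0, 0.003, -0.0015]
    - [0, 0.003, -0.0015]
  rot:
    - [0, 0, 0]
    - [0, 0, 0]
    - [0, 0, 0]
  claw: 0.0734

```text
clock: 11.2
eef_pos: [524.1, 111.1, 30.5]
tcp_rot: [-3.141, 0.0, 1.999]
contact_force: [-2.9, -3.1, 5.1]
opening: 0.858
grasp_force: 2.6
```

Call:
carry_out:
  delta_pos:
    - [0, 0.0015, -0.001]
    - [0, 0.003, -0.0018]
    - [0, 0.003, -0.0018]
  rot:
    - [0, 0, 0]
    - [0, 0, 0]
    - [0, 0, 0]
  claw: 0.0674

```text
clock: 11.58
eef_pos: [526.9, 112.4, 32.3]
tcp_rot: [-3.141, 0.0, 1.999]
contact_force: [-2.5, -2.3, 4.6]
opening: 0.792
grasp_force: 2.5
```

```bash
python3 - <<'E'
from h import *
st()
f=r.grab_frame('scene')
cv2.imwrite('pics/s7.png',cv2.resize(f[150:270,300:420],None,fx=5,fy=5,interpolation=2))
E
```

```text
t 11.575 board [90.9 -6.4 32.3] rot [-3.1411e+00  1.0000e-04  1.9994e+00] F [-2.5 -2.3  4.6] op 0.792 tips 25.0 q [ 0.21  0.54  1.96 -0.    0.64 -0.22]
```

View pics/s7.png

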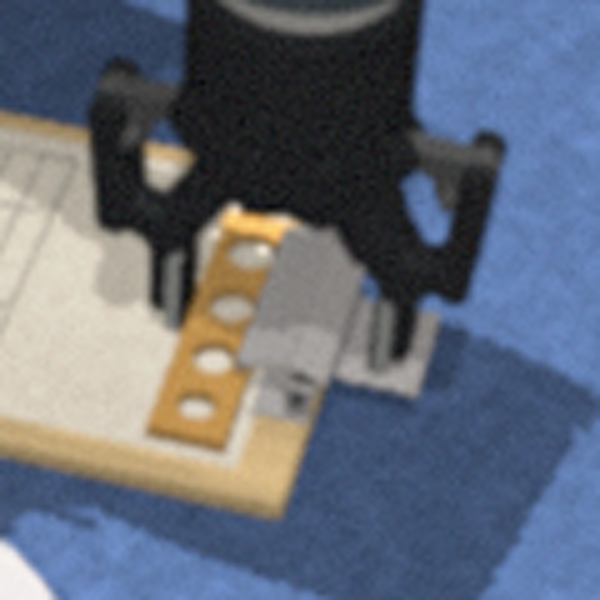

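The tab is still held down, and the gauge has advanced, with its front edge now going under the lifted jaw. Continuing.

Call:
carry_out:
  delta_pos:
    - [0, 0.0015, -0.0008]
    - [0, 0.003, -0.0016]
    - [0, 0.003, -0.0016]
  rot:
    - [0, 0, 0]
    - [0, 0, 0]
    - [0, 0, 0]
  claw: 0.0614

```text
clock: 12.0
eef_pos: [529.5, 113.6, 33.9]
tcp_rot: [-3.141, -0.0, 1.999]
contact_force: [-2.5, -2.7, 5.2]
opening: 0.722
grasp_force: 2.7
```

Call:
carry_out:
  delta_pos:
    - [0, 0.0015, -0.0008]
    - [0, 0.003, -0.0014]
    - [0, 0.003, -0.0014]
  rot:
    - [0, 0, 0]
    - [0, 0, 0]
    - [0, 0, 0]
  claw: 0.0554

```text
clock: 12.38
eef_pos: [531.9, 114.8, 35.2]
tcp_rot: [-3.14, -0.0, 1.999]
contact_force: [-3.3, -3.0, 5.1]
opening: 0.65
grasp_force: 2.8
```

```bash
python3 - <<'E'
from h import *
st()
r.grab_frame('scene')
for m in r.cut_out('ring_gauge','scene')[:1]:
    c=np.vstack(cv2.findContours(m['mask'].astype('uint8'),0,2)[0]).reshape(-1,2)
    W=(uv2w('scene',c,18)[:,:2]-T0)@RB
    print(m['p'],W.min(0),W.max(0))
    for a in range(-65,50,10):
        s=W[abs(W[:,1]-a)<5]
        if len(s):print(a,np.round([s[:,0].min(),s[:,0].max()],1))
E
```

```text
t 12.375 board [96.5 -6.2 35.2] rot [-3.1402e+00 -2.0000e-04  1.9995e+00] F [-3.3 -3.   5.1] op 0.65 tips 25.0 q [ 0.21  0.54  1.95 -0.    0.65 -0.22]
0.83 [ 68.19608998 -67.95566984] [99.03055056 47.82910069]
-65 [71.8 97.5]
-55 [69.4 99. ]
-45 [69.6 98.4]
-35 [69.8 98.3]
-25 [70. 96.]
-15 [69.8 79.5]
-5 [69.5 79.3]
5 [69.1 79.6]
15 [68.9 79.9]
25 [68.7 78.5]
35 [68.4 80.7]
45 [68.2 80.6]
```

Call:
carry_out:
  delta_pos:
    - [0, 0.001, -0.0004]
    - [0, 0.001, -0.0004]
    - [0, 0.001, -0.0004]
    - [0, 0.001, -0.0004]
  rot:
    - [0, 0, 0]
    - [0, 0, 0]
    - [0, 0, 0]
    - [0, 0, 0]
  claw: 0.053

```text
clock: 12.98
eef_pos: [531.9, 114.9, 35.4]
tcp_rot: [-3.138, -0.0, 1.999]
contact_force: [-6.0, -5.0, 6.8]
opening: 0.623
grasp_force: 9.6
```

```bash
python3 -c "
from h import *
st()"
```

```text
t 12.975 board [96.5 -6.1 35.4] rot [-3.1383e+00 -5.0000e-04  1.9995e+00] F [-6.  -5.   6.8] op 0.623 tips 25.0 q [ 0.21  0.54  1.95 -0.    0.66 -0.22]
```

The force rise (pad 9.6 N, tool stopped) says the gauge is on both stops. I'll ease the pushing finger back with the tab still held, then lift straight up.

Call:
carry_out:
  delta_pos:
    - [0, -0.001, 0.0008]
    - [0, -0.001, 0.0008]
    - [0, -0.001, 0.0008]
  rot:
    - [0, 0, 0]
    - [0, 0, 0]
    - [0, 0, 0]
  claw: 0.058

```text
clock: 13.35
eef_pos: [531.7, 114.8, 34.7]
tcp_rot: [-3.14, -0.0, 1.999]
contact_force: [-3.6, -2.4, 5.2]
opening: 0.678
grasp_force: 2.7
```

Call:
carry_out:
  delta_pos:
    - [0, 0, -0.003]
    - [0, 0, -0.006]
    - [0, 0, -0.01]
    - [0, 0, -0.015]
    - [0, 0, -0.025]
    - [0, 0, -0.06]
    - [0, 0, -0.1]
    - [0, 0, -0.12]
  rot:
    - [0, 0, 0]
    - [0, 0, 0]
    - [0, 0, 0]
    - [0, 0, 0]
    - [0, 0, 0]
    - [0, 0, 0]
    - [0, 0, 0]
    - [0, 0, 0]

```text
clock: 14.35
eef_pos: [533.5, 115.2, 157.8]
tcp_rot: [3.139, 0.001, 1.999]
contact_force: [-0.5, 0.3, 0.4]
opening: 0.683
grasp_force: 0.0
```

```bash
python3 - <<'E'
from h import *
st()
f=r.grab_frame('scene')
cv2.imwrite('pics/s8.png',cv2.resize(f[130:280,220:420],None,fx=4,fy=4,interpolation=2))
for m in r.cut_out('ring_gauge','scene')[:1]:
    c=np.vstack(cv2.findContours(m['mask'].astype('uint8'),0,2)[0]).reshape(-1,2)
    W=(uv2w('scene',c,18)[:,:2]-T0)@RB
    print(m['p'],W.min(0),W.max(0))
    for a in range(-65,50,10):
        s=W[abs(W[:,1]-a)<5]
        if len(s):print(a,np.round([s[:,0].min(),s[:,0].max()],1))
E
```

```text
t 14.35 board [ 98.1  -6.5 157.8] rot [3.1385e+00 7.0000e-04 1.9995e+00] F [-0.5  0.3  0.4] op 0.683 tips 25.0 q [ 0.21  0.35  1.89  0.    0.9  -0.22]
0.92 [ 68.67311075 -67.95566984] [99.08919643 48.90639683]
-65 [72.8 98.6]
-55 [71.  99.1]
-45 [70.2 99. ]
-35 [69.1 98.9]
-25 [68.9 96.6]
-15 [69.1 82.3]
-5 [68.9 79.2]
5 [68.7 82.4]
15 [68.9 82.9]
25 [69.1 79.1]
35 [69.5 85.4]
45 [69.3 88.3]
```

View pics/s8.png

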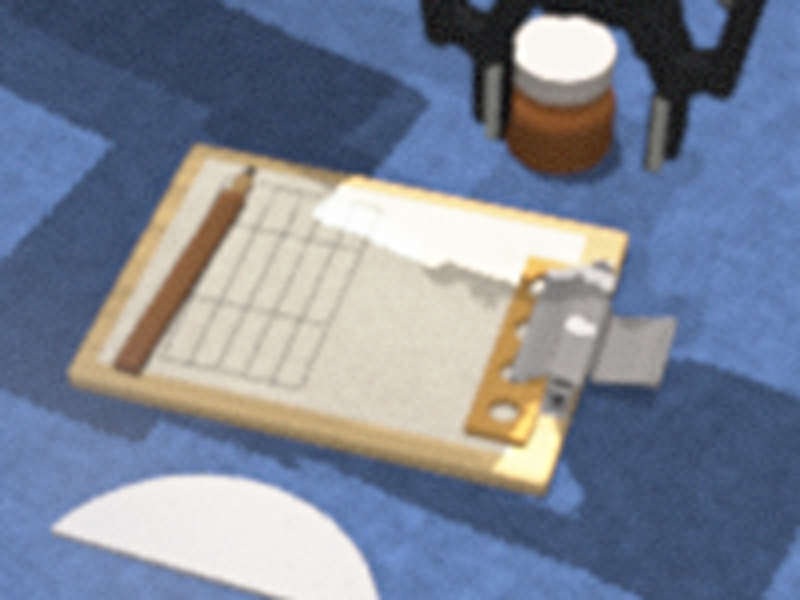

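The gauge lies under the jaw (crop 505,350), square and at x≈83. The clip has come up on it, the robot is clear, and the bystanders haven't moved. Handing in.

```bash
python3 -c "
from rig import r
print(r.sign_off())"
```

```text
the job is handed in; nothing more can be done
None
```

The gauge is pushed home and clipped: in the last camera check it sat square at board x ≈ 83 mm with the jaw down on it and the pencil, jar and blade unmoved; I handed the job in at about 14.4 s on the robot clock, but the sign-off returned no verdict.

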